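# Aim the detector arm at the lamp, then push the beam shutter open

## Robot

A 6-joint arm with a two-finger parallel gripper is mounted at the origin on the work surface. World frame = base frame: x ahead of the robot, y to its left, z up, the work surface at z = 0. Lengths are in m, angles in rad, forces in N, time in s.
With the tool pointing down it reaches from about 0.25 to 0.8 m from the base axis. Payload 8.5 kg.
Tool frame: the origin (TCP) lies midway between the tips of the shut fingers; the grasp point (between the pads) lies 19 mm behind it; z points along the fingers, y is the direction in which the jaws open and shut (so a half turn about z gives the same grasp; the last joint's range is limited). The gripper opens to 85 mm and grips with 20 to 120 N. Pads are 22 mm wide; open, the fingers measure 114 mm over their backs; the gripper's body (76 mm by 85 mm) begins 54 mm behind the grasp point. The pads swing forward as they close: fully open they stand 13 mm farther back than shut.
Start: joints at [-1.15, 0.238, -0.013, 1.319, 0, 1.571], TCP at [0.214, -0.479, 0.231] pointing down, gripper open.
Joint ranges: [-2.66, 2.66], [-1.03, 1.9], [-1.14, 1.46], [-1.82, 2.27], [-1.45, 1.34], [-3.14, 3.14]. Speed limits (rad/s): [2.22, 2.22, 2.79, 3.14, 3.14, 3.14].

## Interface

Orientations are given as a unit quaternion [x, y, z, w].
In Python, from bench import * gives the robot as it stands. The module is installed in compiled form; this text tells all that it offers.
- The arm moves only by the tool servo_tool, never from a script. Its argument "steps" is a list of rows, each an object with "dp": the shift along the tool's x, y, z in cm, a list of three; "dr": the turn, a rotation vector about the tool's x, y, z in degrees, a list of three; "hand": the gripper command: -1 is fully open, 1 is shut, values between are in proportion. In form: [{"dp": [tx, ty, tz], "dr": [ax, ay, az], "hand": hand}, ...]. A call has 1 to 12 rows; each row shifts and turns the commanded pose from where the row before left it, along the tool's axes as they then stand; what a row does not reach is not made up. A row lasts 1/10 s, in which the tool goes at most 50 mm and 8.59 degrees, less where a joint would pass 70% of its speed; a pose out of reach is approached as far as the arm can. A call with a gripper value outside its range is refused whole. The fingers move at their own pace and stop on an object; "grip_force" is the grip in N (left out, the last holds). Time passes only in rows, so rows that do not move let the fingers close. It gives the time, the measured TCP pose, the force and the opening at its end, in the units of the state.
- state(): the state, without advancing time (a new reading comes with each control period).
- capture(name): name is "side" or "top"; returns a dict with "color" (400x640x3 uint8, blue, green, red), "depth" (400x640 float32, m along the optical axis (not along the pixel's ray), 0 where there is no reading), "fx", "fy", "cx", "cy" (pixels), "extrinsics" (4x4, takes a point from camera to world coordinates). Camera axes: x right, y down, z forward; pixel columns grow to the right and rows downward; lengths in m; the calibration is good to about 2 mm. A picture is of the moment at which its call begins.
- finish_job(): hands the job in, once; it reports no verdict.
The state is a dict: "clock": time; "qpos": joint angles; "qvel": joint speeds; "joint_efforts": joint torques, N m; "eef_pos": TCP position; "tool_rot": TCP orientation; "ft_force": force on the tool from outside, world axes, zero at the start; "ft_torque": the same for the moment, N m; "opening": finger opening in m.
Only numpy, scipy, OpenCV 4.12 (cv2) and the standard library are available. Lean on these libraries where they do the work, as an engineer would, in place of code of your own. Each camera call takes 0.05 s, during which the arm holds its last target.

## Task

With a fingertip, push the upright post on the rotation stage's arm to swing the arm round until the black detector on it points straight at the middle of the lamp's lens. Only then push the post on the shutter's lever to swing the shutter plate out from in front of the lamp until it reaches its stop, leaving the detector aimed. Push gently, do not pinch, lift or carry anything, and leave the loose things on the table where they are.

Things in the scene. Friction and masses are not known exactly. Their poses are not given: they have to be found in the camera images.
- detector_arm (a joint): Angle (rad) of the rotation stage's arm about the stage's vertical axis; grows anticlockwise seen from above; turns freely both ways through more than a full turn (no stop is met), held by light friction (about 0.1 N m), stays where it is left. Its zero has no meaning for the task; angle differences do.
- stage_axis (a point): Point on the stage's vertical axis, at the top of the arm's flat aluminium bar (63 mm above the table). x points along the arm towards the detector, z up. The bar is 22 mm wide, 12 mm thick and reaches 82 mm to either side of the axis; a 24 mm hub cap on its middle is 5 mm high. Fixed in a run, elsewhere in the next.
- stage: Fixed base of the rotation stage: a 100 mm dark steel drum on a 110 mm square aluminium plate, 45 mm high in all. Origin on the table under the stage axis
- push_post_top (a point): Top centre of the steel push post on the arm's tail, 75 mm from the axis on the side opposite the detector; the post is upright, 12 mm in diameter, 48 mm tall, its foot on the bar, its top 111 mm above the table. This is what to push, sideways.
- detector_window (a point): Centre of the round window of the detector, a level black cylinder 38 mm in diameter and 50 mm long carried on the arm, 50 to 100 mm from the axis, centre line 99 mm and top 118 mm above the table. It looks outward along the arm: the line from stage_axis through this point is the way it points.
- lamp_lens (a point): Centre of the lens (60 mm in diameter) at the front of the lamp's level black barrel, 100 mm above the table, always 280 mm from the stage axis and looking at it; its bearing from the stage differs between runs. x points from the stage axis to the lamp. The detector must point here.
- lamp: The fixed lamp. Its origin is on the table under the stage axis, not in the lamp; x points from there to the lamp. Black barrel 72 mm in diameter, 100 mm long, from 280 to 380 mm along x, top 136 mm above the table, 88 mm collar at its root; behind it the yellow housing, 380 to 520 mm along x, 150 mm wide, top 170 mm above the table
- shutter (a joint): Angle (rad) of the shutter lever about its upright hinge: near 0 the black plate stands across the beam in front of the lens (shut); it grows as the lever turns clockwise seen from above, the plate swinging towards the lamp and its post towards the stage, up to the stop at 1.4 (fully open, plate aside of the beam). Light friction (about 0.05 N m), stays where it is left. It starts shut, 0 to 0.15.
- shutter_hinge (a point): Top of the shutter's hinge, 80 mm above the table, on a fixed pillar 175 mm from the stage axis along the beam and 65 mm right of it, seen from the stage. Its 10 mm wide bar, top 77 mm above the table, carries the push post on one side and on the other the black plate (60 mm wide, 4 mm thick, 70 to 132 mm above the table, 35 to 95 mm from the hinge)
- shutter_post_top (a point): Top centre of the push post of the shutter lever, 45 mm from the hinge on the side away from the plate; upright steel, 12 mm in diameter, from the bar up to 119 mm above the table. When shut it is to be pushed from the lamp's side towards the stage, and follows a 45 mm circle about the hinge.
- driver: Loose screwdriver, 170 mm long, lying on the table; leave alone. Origin under its middle, x along it.
- lens_jar: Loose white jar, 50 mm in diameter, 60 mm tall; leave alone. Origin under its centre.
- spare_post: Loose steel post 13 mm in diameter, 60 mm tall, on a 32 mm foot; leave alone. Origin under its centre.
- mirror_mount: Loose aluminium mirror mount, 30 by 45 mm, 55 mm tall; leave alone. Origin under its centre.

How it is judged:
On the way, in this order (a step that is already met when the one before it is completed fails the run):
1. the detector points at the lens, within 25 mm of its centre, and rests, with the shutter still shut (x of lamp_lens in the frame of stage_axis above 0 m and y of lamp_lens in the frame of stage_axis between -0.025 and 0.025 m and velocity of joint detector_arm between -0.05 and 0.05 rad/s and value of joint shutter below 0.5 rad), for 0.2 s.
2. the shutter is swung open to its stop (value of joint shutter above 1.2 rad), for 0.2 s.
At the end, for the whole second after the job is handed in: The arm's centre line passes within 25 mm of the lens centre (about 5 degrees), detector towards the lamp; the shutter stands at 1.2 rad or more of its 1.4; both at rest; every loose thing within 20 mm of its start (x of lamp_lens in the frame of stage_axis above 0 m and y of lamp_lens in the frame of stage_axis between -0.025 and 0.025 m and value of joint shutter above 1.2 rad and velocity of joint detector_arm between -0.05 and 0.05 rad/s and velocity of joint shutter between -0.05 and 0.05 rad/s and distance of each of driver, lens_jar, spare_post, mirror_mount from where it was at the start of the episode below 0.02 m); the robot touches nothing.
It fails at once if the shutter is opened (past 0.5 rad) while the detector is not aimed (over 30 mm off the lens centre) (value of joint shutter above 0.5 rad and not (x of lamp_lens in the frame of stage_axis above 0 m and y of lamp_lens in the frame of stage_axis between -0.03 and 0.03 m)).
It fails at once if the arm or the shutter is pinched or shoved with more than 25 N (contact force between the fingers and detector_arm above 25 N or contact force between the fingers and shutter above 25 N).
It fails at once if a loose thing is lifted, carried, knocked over or moved more than 20 mm (distance of any of driver, lens_jar, spare_post, mirror_mount from where it was at the start of the episode above 0.02 m or angle between any of lens_jar, spare_post, mirror_mount's own z axis and vertical above 0.5 rad).
It also fails if it takes over 61 s, if anything falls off the work surface, if the arm or the gripper's body presses on something with over 40 N, if the wrist force passes 120 N, or if a joint passes its speed limit or range.

## Working session

There is one attempt and no reset: what is moved stays moved. The work goes in short steps, Python scripts to look and compute and a tool call to move; the robot and the scene stay as the last step left them, time stands still between calls to the robot, and variables do not carry over. Pictures are saved under pics/ and viewed, and the job is handed in when it is done.

Besides the shell and the picture viewer there is one more tool, called as a command line: name --argument value ..., lists and objects as JSON in quotes. servo_tool: Moves the arm, as the interface text tells. Its arguments: {"type":"object","properties":{"steps":{"type":"array"},"grip_force":{"type":"number"}},"required":["steps"]}

```bash
mkdir -p pics; cat > h.py <<'E'
from bench import *
import numpy as np, cv2
def snap(n,f):
    c=capture(n); cv2.imwrite(f'pics/{f}.png',c['color']); np.savez(f'pics/{f}.npz',**{k:np.asarray(v) for k,v in c.items()}); return c
def load(f): return np.load(f'pics/{f}.npz')
def pix(c,u,v,z=None):
    T=c['extrinsics']
    r=np.array([(u-c['cx'])/c['fx'],(v-c['cy'])/c['fy'],1.])
    if z is None:
        d=c['depth'][int(round(v)),int(round(u))]
    else:
        w=T[:3,:3]@r; d=(z-T[2,3])/w[2]
    return T[:3,:3]@(r*d)+T[:3,3]
def proj(c,p):
    T=np.linalg.inv(c['extrinsics']); q=T[:3,:3]@p+T[:3,3]
    return np.array([c['fx']*q[0]/q[2]+c['cx'],c['fy']*q[1]/q[2]+c['cy']])
E
python3 - <<'E'
from h import *
for n in('top','side'):
    c=snap(n,n+'0'); print(c['extrinsics'].round(3),c['fx'],c['cx'],c['cy'])
s=state(); print({k:np.round(v,3) for k,v in s.items()})
E
```

```text
[[ 0.039 -0.978  0.206  0.364]
 [-0.999 -0.039  0.004 -0.089]
 [ 0.004 -0.206 -0.979  0.952]
 [ 0.     0.     0.     1.   ]] 375.89261260306444 317.6732561790815 200.0483315071664
[[-0.909 -0.323  0.263  0.288]
 [-0.417  0.709 -0.569  0.469]
 [-0.002 -0.627 -0.779  0.799]
 [ 0.     0.     0.     1.   ]] 500.251902549745 321.81318752149366 195.59299095775083
{'clock': np.float64(0.1), 'qpos': array([-1.15 ,  0.239, -0.014,  1.319,  0.   ,  1.571]), 'qvel': array([ 0.001,  0.   ,  0.002, -0.001, -0.001, -0.001]), 'joint_efforts': array([ 0.0000e+00, -5.3972e+01,  3.4700e+01,  1.4000e-02, -0.0000e+00,
        0.0000e+00]), 'eef_pos': array([ 0.214, -0.479,  0.231]), 'tool_rot': array([ 0.978,  0.209, -0.   , -0.001]), 'ft_force': array([-0.295, -0.32 , -0.479]), 'ft_torque': array([-0.013,  0.038,  0.033]), 'opening': np.float64(0.085)}
```

View pics/top0.png

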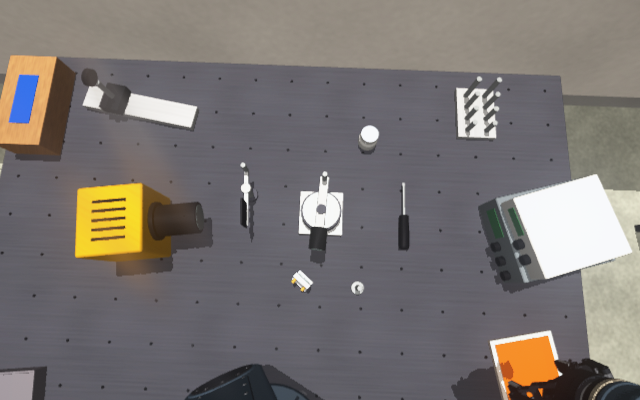

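View pics/side0.png

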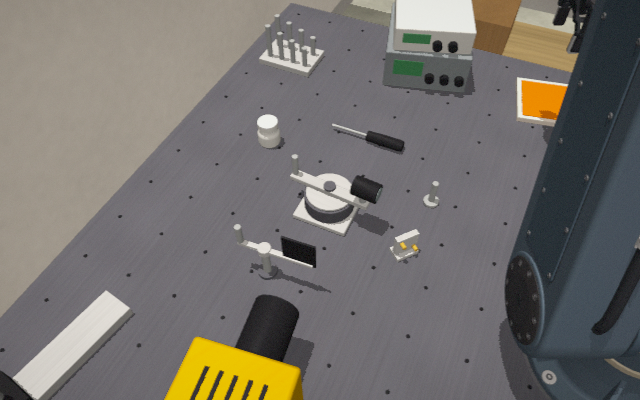

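Top view: the stage hub is near (321,209), the arm post top near (324,175) and the detector near (318,240). The shutter hinge is near (246,187) with its post top at (243,166), and the lamp lens is near (203,218). I'll enlarge it to read these more exactly.

```bash
python3 - <<'E'
from h import *
c=load('top0'); im=c['color'][140:300,190:390]
cv2.imwrite('pics/top0z.png',cv2.resize(im,None,fx=4,fy=3.75 if 0 else 4,interpolation=cv2.INTER_CUBIC)[:600])
c=load('side0'); im=c['color'][140:290,220:420]
cv2.imwrite('pics/side0z.png',cv2.resize(im,None,fx=4,fy=4,interpolation=cv2.INTER_CUBIC))
E
```

```text
(no output)
```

View pics/top0z.png

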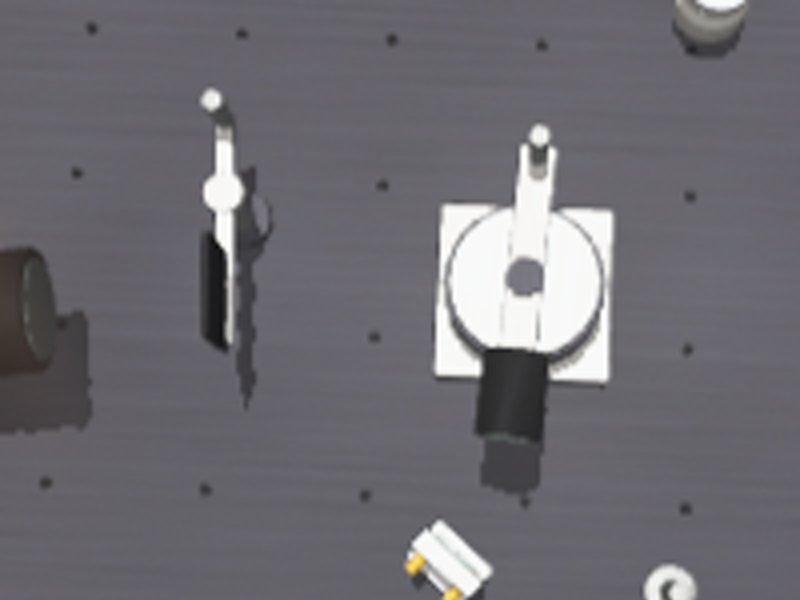

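View pics/side0z.png

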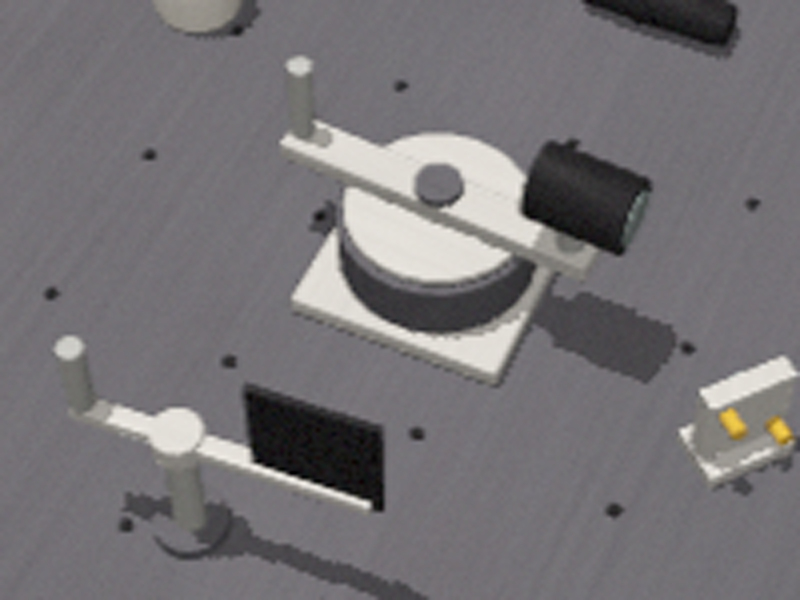

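Read-offs at full resolution:

| Point | Top | Side |
|---|---|---|
| Hub | (321,209) | (329.7,186.2) |
| Post top | (324.9,173.7) | (295,156.5) |
| Hinge | (245.7,187.7) | (264.5,247.7) |
| Shutter post top | (242.7,165) | (237.5,227) |

```bash
python3 - <<'E'
from h import *
t=load('top0'); s=load('side0')
P={}
for n,a,b,z in [('hub',(321,209),(329.7,186.2),.068),('post',(324.9,173.7),(295,156.5),.111),('hinge',(245.7,187.7),(264.5,247.7),.080),('spost',(242.7,165),(237.5,227),.119)]:
    p=pix(t,*a,z=z);q=pix(s,*b,z=z);P[n]=(p+q)/2;print(n,p.round(4),q.round(4))
h=P['hub'];v=P['hinge']-h
print('dist hinge',np.hypot(*v[:2]),np.hypot(175,65))
beam=np.arctan2(v[1],v[0])+np.arctan2(65,175);print('beam deg',np.degrees(beam))
lens=h[:2]+.28*np.array([np.cos(beam),np.sin(beam)]);print('lens',lens, proj(t,np.r_[lens,.1]),proj(s,np.r_[lens,.1]))
for n,k in(('post','hub'),('spost','hinge')):
    w=P[n]-P[k];print(n,np.hypot(w[0],w[1]),np.degrees(np.arctan2(w[1],w[0])))
# lamp from depth: barrel points & housing
for c in(t,s):
    T=c['extrinsics'];V,U=np.mgrid[0:400,0:640];d=c['depth']
    X=np.stack([(U-c['cx'])/c['fx']*d,(V-c['cy'])/c['fy']*d,d],-1)@T[:3,:3].T+T[:3,3]
    m=(d>0)&(X[...,2]>.125)&(X[...,2]<.14)&(np.hypot(X[...,0]-lens[0],X[...,1]-lens[1])<.11)
    q=X[m][:,:2];print(len(q),q.mean(0))
    if len(q)>5:
        mu=q.mean(0);ev,E=np.linalg.eigh(np.cov(q.T));w=mu-h[:2];print('barrel bearing from stage',np.degrees(np.arctan2(w[1],w[0])),'axis',np.degrees(np.arctan2(E[1,1],E[0,1])))
    m=(d>0)&(X[...,2]>.16)&(X[...,2]<.18)&(np.hypot(X[...,0]-lens[0],X[...,1]-lens[1])<.3)
    q=X[m][:,:2]
    if len(q)>5:
        r=cv2.minAreaRect((q*1000).astype(np.float32));mu=np.array(r[0])/1000;w=mu-h[:2];print('housing',r,np.degrees(np.arctan2(w[1],w[0])))
for n,p in(('jar',(369,130)),('driver tip',(404,185)),('spare',(358,287)),('mirror',(302,281))): print(n,pix(t,*p).round(3))
E
```

```text
hub [ 0.5278 -0.0937  0.068 ] [ 0.5302 -0.092   0.068 ]
post [ 0.6033 -0.0994  0.111 ] [ 0.6051 -0.0985  0.111 ]
hinge [0.57   0.0877 0.08  ] [0.5716 0.0878 0.08  ]
spost [0.6143 0.0909 0.119 ] [0.6167 0.0913 0.119 ]
dist hinge 0.18541838916819145 186.6815470259447
beam deg 97.33704912189366
lens [0.49319824 0.18483466] [199.14706519 216.52192211] [277.88523406 307.62397519]
post 0.07551116257077278 -4.622668202039396
spost 0.04478719265827475 4.31123817594151
1175 [0.48442184 0.22636041]
barrel bearing from stage 97.94169559708666 axis 98.57995536794394
housing ((469.2022705078125, 351.49725341796875), (150.56137084960938, 140.19142150878906), 7.825249195098877) 97.65852192441137
2144 [0.48924283 0.21837584]
barrel bearing from stage 97.27123991952534 axis 98.18970024211032
housing ((476.7795104980469, 323.18603515625), (151.27325439453125, 86.48556518554688), 9.265901565551758) 97.14793735928127
jar [ 0.737 -0.207  0.06 ]
driver tip [ 0.609 -0.305  0.015]
spare [ 0.349 -0.186  0.06 ]
mirror [ 0.358 -0.056  0.055]
```

Beam bearing is about 97.6°. The detector has to turn about 78° clockwise, so the post goes from -4.6° to -82.4°. I'll write a small planner that turns world waypoints into tool-frame rows.

```bash
cat >> h.py <<'E'
from scipy.spatial.transform import Rotation as R
def now():
    s=state();r=R.from_quat(s['tool_rot']).as_matrix()
    yaw=np.degrees(np.arctan2(r[1,0],r[0,0]));return np.r_[s['eef_pos'],yaw]
def rows(wp,start=None):
    # wp: list of (x,y,z,yaw deg); tool down
    a=now() if start is None else np.array(start,float)
    print('start',a.round(4))
    for w in wp:
        w=np.array(w,float);y=np.radians(a[3]);d=w[:3]-a[:3]
        X=np.array([np.cos(y),np.sin(y),0]);Y=np.array([np.sin(y),-np.cos(y),0])
        dp=np.array([X@d,Y@d,-d[2]])*100
        dr=-(w[3]-a[3])
        dp=dp.round(2);dr=round(dr,1);print(dp.tolist(),dr)
        a[:3]+= (X*dp[0]+Y*dp[1]-np.array([0,0,1])*dp[2])/100;a[3]-=dr
    print('end',a.round(4))
def lin(p,q,n): p=np.array(p,float);q=np.array(q,float);return [p+(q-p)*i/n for i in range(1,n+1)]
E
python3 - <<'E'
from h import *
print(rows(lin(now(),[.607,-.060,.231,85.4],16)))
E
```

```text
start [ 0.2143 -0.4789  0.2307 24.1082]
[3.31, -1.39, -0.0] -3.8
[3.39, -1.16, -0.0] -3.9
[3.47, -0.93, -0.01] -3.8
[3.52, -0.7, 0.0] -3.8
[3.56, -0.47, 0.0] -3.9
[3.58, -0.22, -0.0] -3.8
[3.59, 0.02, -0.0] -3.8
[3.58, 0.25, -0.0] -3.8
[3.55, 0.49, -0.01] -3.9
[3.51, 0.73, 0.0] -3.8
[3.46, 0.97, 0.0] -3.8
[3.39, 1.19, -0.0] -3.9
[3.29, 1.41, -0.0] -3.8
[3.2, 1.64, -0.0] -3.8
[3.08, 1.84, -0.01] -3.9
[2.95, 2.04, 0.0] -3.8
end [ 6.07000e-01 -6.00000e-02  2.31000e-01  8.54082e+01]
None
```

servo_tool --steps '[{"dp": [3.3, -1.4, 0], "dr": [0, 0, -3.8], "hand": 1}, {"dp": [3.4, -1.2, 0], "dr": [0, 0, -3.8], "hand": 1}, {"dp": [3.5, -0.9, 0], "dr": [0, 0, -3.8], "hand": 1}, {"dp": [3.5, -0.7, 0], "dr": [0, 0, -3.8], "hand": 1}, {"dp": [3.6, -0.5, 0], "dr": [0, 0, -3.8], "hand": 1}, {"dp": [3.6, -0.2, 0], "dr": [0, 0, -3.8], "hand": 1}, {"dp": [3.6, 0, 0], "dr": [0, 0, -3.8], "hand": 1}, {"dp": [3.6, 0.3, 0], "dr": [0, 0, -3.8], "hand": 1}, {"dp": [3.6, 0.5, 0], "dr": [0, 0, -3.8], "hand": 1}, {"dp": [3.5, 0.7, 0], "dr": [0, 0, -3.8], "hand": 1}, {"dp": [3.5, 1.0, 0], "dr": [0, 0, -3.8], "hand": 1}, {"dp": [0, 0, 0], "dr": [0, 0, 0], "hand": 1}]' --grip_force 20

```text
clock: 1.3
eef_pos: [0.4888, -0.1878, 0.2307]
tool_rot: [0.838, 0.546, 0.0, -0.0]
ft_force: [-0.7, -0.3, -0.1]
opening: -0.0004
```

```bash
python3 - <<'E'
from h import *
p=now()
rows(lin(p,[.607,-.060,.231,85.4],6)+lin([.607,-.06,.231,85.4],[.607,-.06,.09,85.4],5))
E
```

```text
start [ 0.4888 -0.1878  0.2307 66.2442]
[2.74, 0.94, -0.01] -3.2
[2.69, 1.1, -0.0] -3.2
[2.62, 1.25, -0.01] -3.2
[2.55, 1.38, -0.0] -3.2
[2.47, 1.53, -0.01] -3.2
[2.37, 1.67, -0.0] -3.2
[0.0, -0.0, 2.82] 0.0
[0.0, -0.0, 2.82] 0.0
[0.0, -0.0, 2.82] 0.0
[0.0, -0.0, 2.82] 0.0
[0.0, -0.0, 2.82] 0.0
end [ 6.07000e-01 -6.00000e-02  9.00000e-02  8.54442e+01]
```

servo_tool --steps '[{"dp": [2.7, 0.9, 0], "dr": [0, 0, -3.2], "hand": 1}, {"dp": [2.7, 1.1, 0], "dr": [0, 0, -3.2], "hand": 1}, {"dp": [2.6, 1.3, 0], "dr": [0, 0, -3.2], "hand": 1}, {"dp": [2.6, 1.4, 0], "dr": [0, 0, -3.2], "hand": 1}, {"dp": [2.5, 1.5, 0], "dr": [0, 0, -3.2], "hand": 1}, {"dp": [2.4, 1.7, 0], "dr": [0, 0, -3.2], "hand": 1}, {"dp": [0, 0, 2.8], "dr": [0, 0, 0], "hand": 1}, {"dp": [0, 0, 2.8], "dr": [0, 0, 0], "hand": 1}, {"dp": [0, 0, 2.8], "dr": [0, 0, 0], "hand": 1}, {"dp": [0, 0, 2.8], "dr": [0, 0, 0], "hand": 1}, {"dp": [0, 0, 2.8], "dr": [0, 0, 0], "hand": 1}, {"dp": [0, 0, 0], "dr": [0, 0, 0], "hand": 1}]'

```text
clock: 2.5
eef_pos: [0.6029, -0.0631, 0.0875]
tool_rot: [0.737, 0.676, -0.002, -0.003]
ft_force: [-0.9, 0.2, 0.5]
opening: -0.0002
```

```bash
python3 - <<'E'
from h import *
print(now())
for n in('top','side'):
    c=snap(n,n+'1')
    im=c['color'][120:270,220:420]; cv2.imwrite(f'pics/{n}1z.png',cv2.resize(im,None,fx=4,fy=4,interpolation=cv2.INTER_CUBIC))
E
```

```text
[ 6.02907897e-01 -6.30916393e-02  8.75212750e-02  8.50605614e+01]
```

View pics/top1z.png

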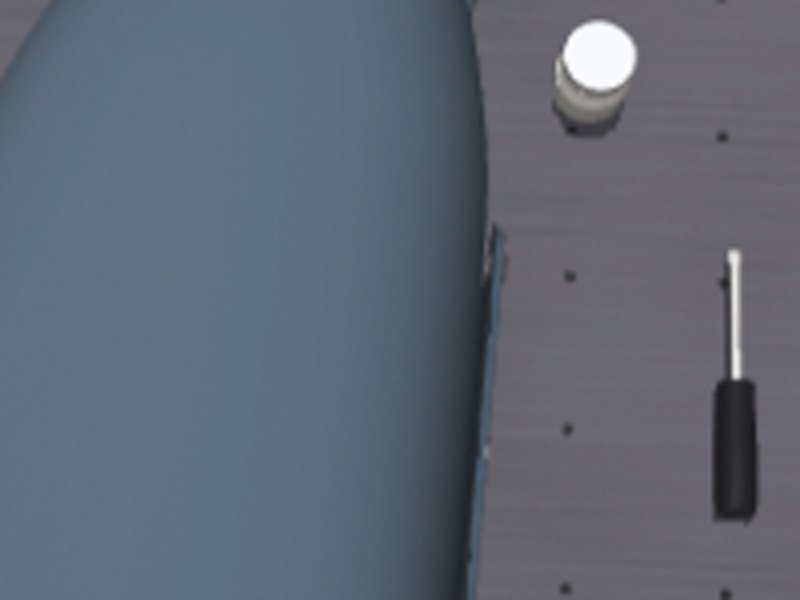

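View pics/side1z.png

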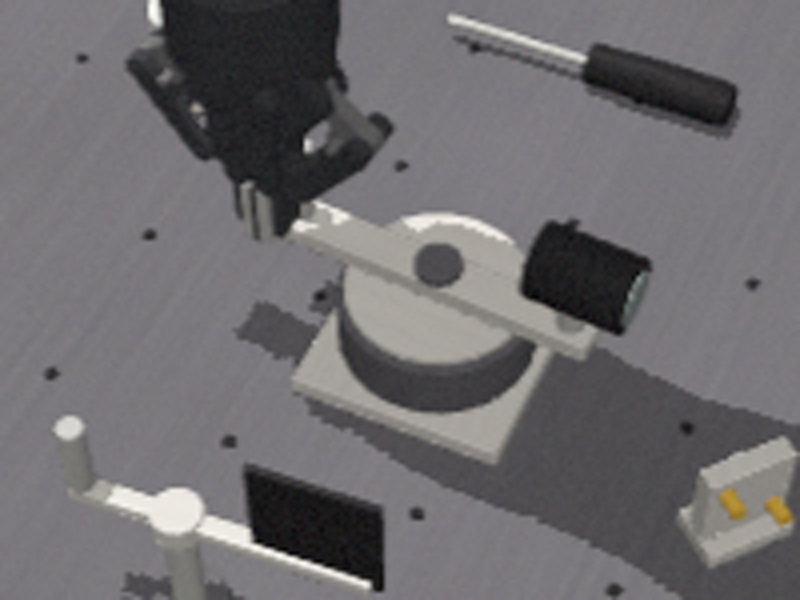

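The side view shows the closed fingertips at about crop (260,215), just lamp-side of the arm post, and nothing has moved. I'll plan the approach and arc next.

```bash
cat >> h.py <<'E'
HUB=np.array([.529,-.093]); HIN=np.array([.5708,.0878])
def arc(c,r,th,g,z,off=.017):
    t=np.radians(th);P=c+r*np.array([np.cos(t),np.sin(t)])+(off+g)*np.array([-np.sin(t),np.cos(t)])
    return np.array([P[0],P[1],z,th+90])
E
python3 - <<'E'
from h import *
p=now();z=.0875
w0=arc(HUB,.075,-4.6,0,z)
rows(lin(p,w0,6)+[arc(HUB,.075,t,0,z) for t in np.arange(-7.6,-72,-3)])
E
```

```text
start [ 6.05500e-01 -6.32000e-02  9.14000e-02  8.50704e+01]
[-0.31, 0.02, 0.07] -0.1
[-0.32, 0.02, 0.06] -0.0
[-0.31, 0.02, 0.07] -0.1
[-0.31, 0.02, 0.06] -0.0
[-0.32, 0.02, 0.07] -0.1
[-0.31, 0.02, 0.06] -0.0
[-0.4, 0.08, 0.0] 3.0
[-0.39, 0.08, 0.0] 3.0
[-0.4, 0.08, 0.0] 3.0
[-0.39, 0.08, 0.0] 3.0
[-0.4, 0.08, 0.0] 3.0
[-0.39, 0.08, 0.0] 3.0
[-0.4, 0.08, 0.0] 3.0
[-0.39, 0.07, 0.0] 3.0
[-0.4, 0.08, 0.0] 3.0
[-0.39, 0.08, 0.0] 3.0
[-0.4, 0.08, 0.0] 3.0
[-0.39, 0.08, 0.0] 3.0
[-0.4, 0.08, 0.0] 3.0
[-0.39, 0.08, 0.0] 3.0
[-0.4, 0.08, 0.0] 3.0
[-0.39, 0.07, 0.0] 3.0
[-0.39, 0.08, 0.0] 3.0
[-0.4, 0.08, 0.0] 3.0
[-0.39, 0.08, 0.0] 3.0
[-0.4, 0.08, 0.0] 3.0
[-0.39, 0.08, 0.0] 3.0
[-0.4, 0.08, 0.0] 3.0
end [ 0.5699 -0.1581  0.0875 19.3704]
```

servo_tool --steps '[{"dp": [-0.3, 0, 0.1], "dr": [0, 0, 0], "hand": 1}, {"dp": [-0.3, 0, 0.1], "dr": [0, 0, 0], "hand": 1}, {"dp": [-0.3, 0, 0.1], "dr": [0, 0, 0], "hand": 1}, {"dp": [-0.3, 0, 0], "dr": [0, 0, 0], "hand": 1}, {"dp": [-0.3, 0, 0], "dr": [0, 0, 0], "hand": 1}, {"dp": [-0.3, 0, 0], "dr": [0, 0, 0], "hand": 1}, {"dp": [-0.4, 0.08, 0], "dr": [0, 0, 3], "hand": 1}, {"dp": [-0.4, 0.08, 0], "dr": [0, 0, 3], "hand": 1}, {"dp": [-0.4, 0.08, 0], "dr": [0, 0, 3], "hand": 1}, {"dp": [-0.4, 0.08, 0], "dr": [0, 0, 3], "hand": 1}, {"dp": [0, 0, 0], "dr": [0, 0, 0], "hand": 1}, {"dp": [0, 0, 0], "dr": [0, 0, 0], "hand": 1}]'

```text
clock: 3.8
eef_pos: [0.6048, -0.0971, 0.0883]
tool_rot: [0.803, 0.596, -0.0, -0.0]
ft_force: [-0.1, -0.5, 0.5]
opening: -0.0001
```

```bash
python3 - <<'E'
from h import *
print(now())
for n in('side',):
    c=snap(n,n+'2')
    im=c['color'][120:270,220:420]; cv2.imwrite(f'pics/{n}2z.png',cv2.resize(im,None,fx=4,fy=4,interpolation=cv2.INTER_CUBIC))
E
```

```text
[ 0.60475381 -0.0971432   0.08825646 73.18052091]
```

View pics/side2z.png

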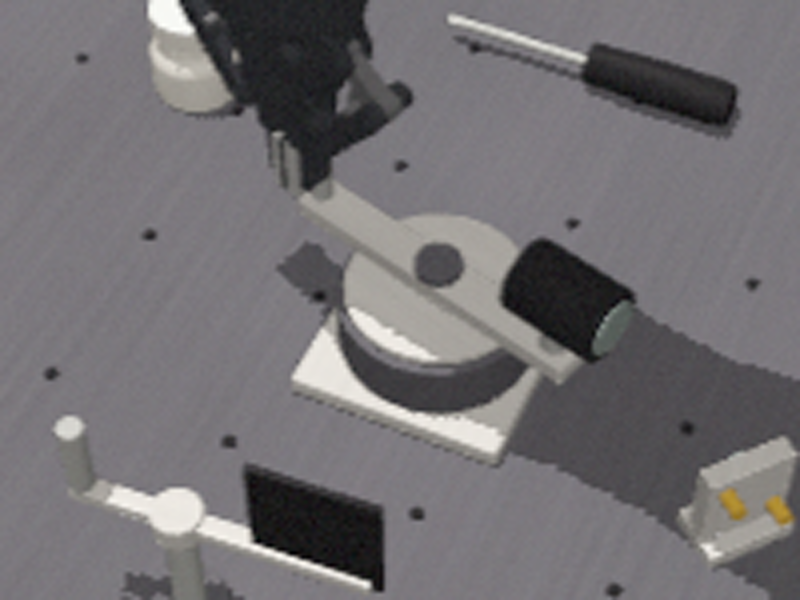

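The side view shows the detector now turning towards the lamp, with the tip against the post. I'll carry on.

servo_tool --steps '[{"dp": [-0.4, 0.08, 0], "dr": [0, 0, 3], "hand": 1}, {"dp": [-0.4, 0.08, 0], "dr": [0, 0, 3], "hand": 1}, {"dp": [-0.4, 0.08, 0], "dr": [0, 0, 3], "hand": 1}, {"dp": [-0.4, 0.08, 0], "dr": [0, 0, 3], "hand": 1}, {"dp": [-0.4, 0.08, 0], "dr": [0, 0, 3], "hand": 1}, {"dp": [-0.4, 0.08, 0], "dr": [0, 0, 3], "hand": 1}, {"dp": [-0.4, 0.08, 0], "dr": [0, 0, 3], "hand": 1}, {"dp": [-0.4, 0.08, 0], "dr": [0, 0, 3], "hand": 1}, {"dp": [-0.4, 0.08, 0], "dr": [0, 0, 3], "hand": 1}, {"dp": [-0.4, 0.08, 0], "dr": [0, 0, 3], "hand": 1}, {"dp": [-0.4, 0.08, 0], "dr": [0, 0, 3], "hand": 1}, {"dp": [0, 0, 0], "dr": [0, 0, 0], "hand": 1}]'

```text
clock: 5.05
eef_pos: [0.5892, -0.1386, 0.0883]
tool_rot: [0.939, 0.343, -0.0, -0.0]
ft_force: [-0.7, -1.0, 0.1]
opening: -0.0002
```

```bash
python3 - <<'E'
from h import *
p=now();print(p,arc(HUB,.075,p[3]-90,0,.0875))
t0=p[3]-90
rows([arc(HUB,.075,t,0,p[2]) for t in lin([t0],[-77],9) for t in t])
c=snap('side','side3')
im=c['color'][120:270,220:420]; cv2.imwrite(f'pics/side3z.png',cv2.resize(im,None,fx=4,fy=4,interpolation=cv2.INTER_CUBIC))
E
```

```text
[ 0.58920755 -0.13859871  0.08832375 40.1083579 ] [ 0.59031971 -0.13941006  0.0875     40.1083579 ]
start [ 0.5892 -0.1386  0.0883 40.1084]
[-0.36, 0.21, -0.0] 3.0
[-0.4, 0.08, -0.0] 3.0
[-0.4, 0.08, -0.0] 3.0
[-0.39, 0.08, -0.0] 3.0
[-0.4, 0.08, -0.0] 3.1
[-0.4, 0.08, -0.0] 3.0
[-0.39, 0.08, -0.0] 3.0
[-0.4, 0.08, -0.0] 3.0
[-0.4, 0.07, -0.0] 3.0
end [ 0.5624 -0.1622  0.0883 13.0084]
```

View pics/side3z.png

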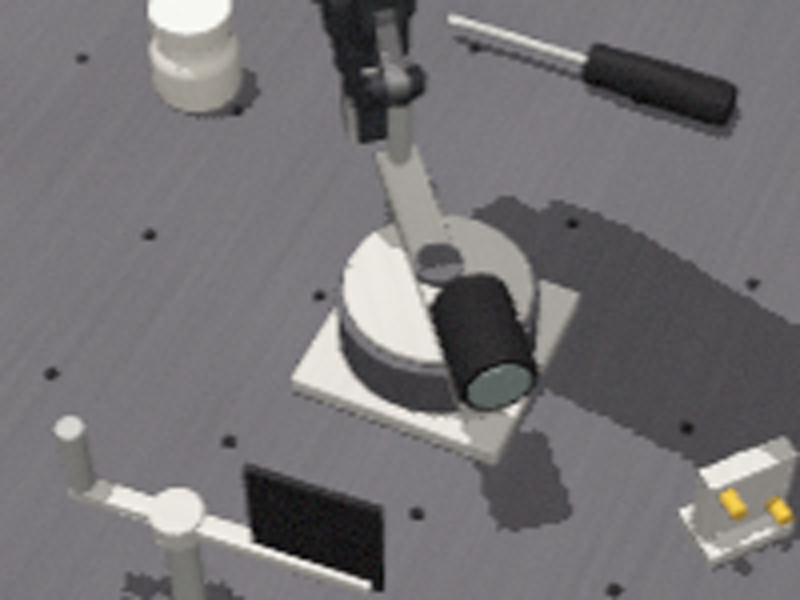

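The arm has turned about 45°, and the tip stays on the post with negligible force. I'll go on to about -77°.

servo_tool --steps '[{"dp": [-0.36, 0.2, 0], "dr": [0, 0, 3], "hand": 1}, {"dp": [-0.4, 0.08, 0], "dr": [0, 0, 3], "hand": 1}, {"dp": [-0.4, 0.08, 0], "dr": [0, 0, 3], "hand": 1}, {"dp": [-0.4, 0.08, 0], "dr": [0, 0, 3], "hand": 1}, {"dp": [-0.4, 0.08, 0], "dr": [0, 0, 3], "hand": 1}, {"dp": [-0.4, 0.08, 0], "dr": [0, 0, 3], "hand": 1}, {"dp": [-0.4, 0.08, 0], "dr": [0, 0, 3], "hand": 1}, {"dp": [-0.4, 0.08, 0], "dr": [0, 0, 3], "hand": 1}, {"dp": [0, 0, 0], "dr": [0, 0, 0], "hand": 1}, {"dp": [0, 0, 0], "dr": [0, 0, 0], "hand": 1}]'

```text
clock: 6.1
eef_pos: [0.5659, -0.1602, 0.0883]
tool_rot: [0.99, 0.141, -0.0, -0.0]
ft_force: [-1.1, -0.1, -0.2]
opening: 0.0001
```

```bash
python3 - <<'E'
from h import *
p=now();print(p,arc(HUB,.075,p[3]-90,0,.0875))
c=snap('side','side4')
im=c['color'][120:270,220:420]; cv2.imwrite(f'pics/side4z.png',cv2.resize(im,None,fx=4,fy=4,interpolation=cv2.INTER_CUBIC))
E
```

```text
[ 0.56594418 -0.16021457  0.0883047  16.2603788 ] [ 0.5663202  -0.16023989  0.0875     16.2603788 ]
```

View pics/side4z.png

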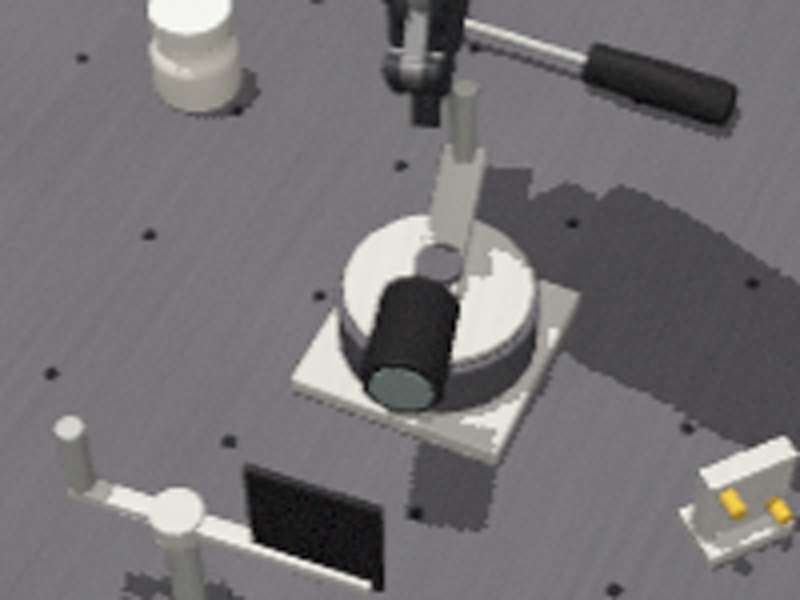

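```bash
python3 - <<'E'
from h import *
c=load('side4')
a=pix(c,336.2,142.2,.111);b=pix(c,329.75,186.25,.068);w=a-b;print(a,b,np.hypot(*w[:2]),np.degrees(np.arctan2(w[1],w[0])))
# detector window centre & back from image
q=pix(c,220+402/4,120+389/4,.099);w=q-b;print(q,np.hypot(*w[:2]),np.degrees(np.arctan2(w[1],w[0])))
E
```

```text
[ 0.54958696 -0.1653353   0.111     ] [ 0.53001285 -0.09195215  0.068     ] 0.0759488859075202 -75.06474160022591
[0.50578458 0.00251397 0.099     ] 0.09752362173324704 104.38491952279959
```

The post is at -75.1° and the window at 104.4°. About 7° remain to the 97.4° beam.

servo_tool --steps '[{"dp": [-0.25, 0.05, 0], "dr": [0, 0, 1.8], "hand": 1}, {"dp": [-0.25, 0.05, 0], "dr": [0, 0, 1.8], "hand": 1}, {"dp": [-0.25, 0.05, 0], "dr": [0, 0, 1.8], "hand": 1}, {"dp": [-0.2, 0.04, 0], "dr": [0, 0, 1.5], "hand": 1}, {"dp": [0, 0, 0], "dr": [0, 0, 0], "hand": 1}, {"dp": [0, 0, 0], "dr": [0, 0, 0], "hand": 1}, {"dp": [0.5, 0, 0], "dr": [0, 0, 0], "hand": 1}, {"dp": [1.5, 0, 0], "dr": [0, 0, 0], "hand": 1}, {"dp": [1.5, 0, 0], "dr": [0, 0, 0], "hand": 1}, {"dp": [0, 0, -2], "dr": [0, 0, 0], "hand": 1}, {"dp": [0, 0, -3], "dr": [0, 0, 0], "hand": 1}, {"dp": [0, 0, 0], "dr": [0, 0, 0], "hand": 1}]'

```text
clock: 7.35
eef_pos: [0.594, -0.1593, 0.1418]
tool_rot: [0.997, 0.08, 0.003, 0.001]
ft_force: [1.5, -0.1, -0.4]
opening: 0.0
```

```bash
python3 - <<'E'
from h import *
p=now();print(p)
c=snap('side','side5')
im=c['color'][130:330,210:410]; cv2.imwrite(f'pics/side5z.png',cv2.resize(im,None,fx=3,fy=3,interpolation=cv2.INTER_CUBIC))
E
```

```text
[ 0.59404758 -0.15927199  0.14184783  9.23326578]
```

View pics/side5z.png

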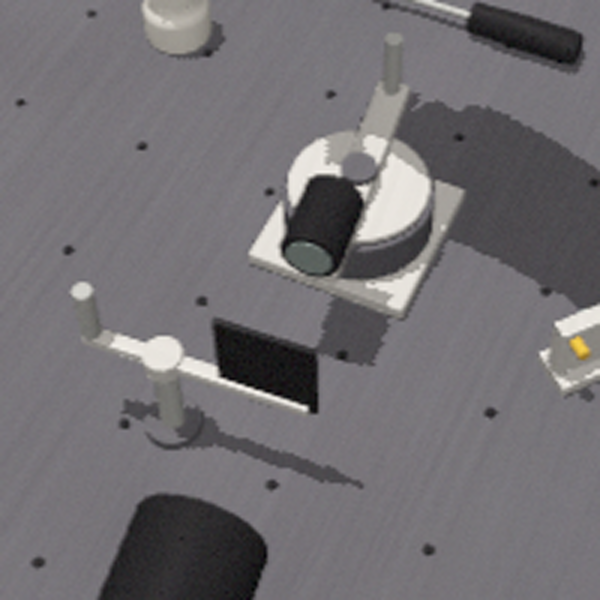

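```bash
python3 - <<'E'
from h import *
c=load('side5')
a=pix(c,341.2,143.3,.111);b=pix(c,329.7,186.1,.068);q=pix(c,313,215.3,.099)
for w in(a-b,b-q,a-q): print(np.hypot(*w[:2]),np.degrees(np.arctan2(w[1],w[0])))
p=now();print(p)
rows(lin(p,[.62,.0,.2,70],5)+lin([.62,.0,.2,70],[.622,.125,.2,94],6))
E
```

```text
0.07493607081544745 -82.81207309665022
0.09696587081772784 -83.58983309327094
0.1718980472091886 -83.25079010027953
[ 0.59324355 -0.15909515  0.14008667  9.22919396]
start [ 0.5932 -0.1591  0.1401  9.2292]
[1.04, -3.05, -1.2] -12.2
[1.66, -2.77, -1.2] -12.1
[2.2, -2.36, -1.19] -12.2
[2.66, -1.84, -1.2] -12.1
[2.97, -1.24, -1.2] -12.2
[1.97, -0.68, -0.0] -4.0
[2.01, -0.54, -0.0] -4.0
[2.05, -0.4, -0.0] -4.0
[2.07, -0.25, -0.0] -4.0
[2.08, -0.11, -0.0] -4.0
[2.08, 0.03, -0.0] -4.0
end [ 0.622   0.125   0.2    94.0292]
```

Aim is about 97° against a beam of 97.4°, well inside 5°. Next I move high over to the lamp side of the shutter post.

servo_tool --steps '[{"dp": [0, 0, -3], "dr": [0, 0, 0], "hand": 1}, {"dp": [0, 0, -3], "dr": [0, 0, 0], "hand": 1}, {"dp": [0.5, -2.5, 0], "dr": [0, 0, -8], "hand": 1}, {"dp": [1, -2.5, 0], "dr": [0, 0, -8], "hand": 1}, {"dp": [1.5, -2.5, 0], "dr": [0, 0, -8], "hand": 1}, {"dp": [2, -2.3, 0], "dr": [0, 0, -8], "hand": 1}, {"dp": [2.3, -2, 0], "dr": [0, 0, -8], "hand": 1}, {"dp": [2.5, -1.5, 0], "dr": [0, 0, -8], "hand": 1}, {"dp": [2.8, -1.2, 0], "dr": [0, 0, -8], "hand": 1}, {"dp": [3, -0.5, 0], "dr": [0, 0, -8], "hand": 1}, {"dp": [3, 0, 0], "dr": [0, 0, -8], "hand": 1}, {"dp": [0, 0, 0], "dr": [0, 0, 0], "hand": 1}]'

```text
clock: 8.6
eef_pos: [0.6332, 0.103, 0.1969]
tool_rot: [0.757, 0.654, -0.0, -0.001]
ft_force: [-0.0, -0.4, 0.6]
opening: -0.0001
```

```bash
python3 - <<'E'
from h import *
p=now();print(p,state()['qpos'].round(2))
w=arc(HIN,.045,4.3,.02,.2);print(w)
v=w.copy();v[2]=.09
rows(lin(p,w,4)+lin(w,v,6))
E
```

```text
[ 0.63317573  0.10300655  0.19687113 81.63721646] [0.16 0.45 0.22 1.34 0.   1.88]
[ 0.61289912  0.12806989  0.2        94.3       ]
start [ 0.6332  0.103   0.1969 81.6372]
[0.55, -0.59, -0.08] -3.2
[0.57, -0.56, -0.08] -3.1
[0.61, -0.53, -0.07] -3.2
[0.64, -0.5, -0.08] -3.2
[-0.0, 0.0, 1.83] 0.0
[-0.0, 0.0, 1.83] 0.0
[-0.0, 0.0, 1.84] 0.0
[-0.0, 0.0, 1.83] 0.0
[-0.0, 0.0, 1.83] 0.0
[-0.0, 0.0, 1.84] 0.0
end [6.12900e-01 1.28100e-01 9.00000e-02 9.43372e+01]
```

servo_tool --steps '[{"dp": [0.55, -0.6, 0], "dr": [0, 0, -3.2], "hand": 1}, {"dp": [0.55, -0.55, 0], "dr": [0, 0, -3.1], "hand": 1}, {"dp": [0.6, -0.5, 0], "dr": [0, 0, -3.2], "hand": 1}, {"dp": [0.65, -0.5, 0], "dr": [0, 0, -3.2], "hand": 1}, {"dp": [0, 0, 1.8], "dr": [0, 0, 0], "hand": 1}, {"dp": [0, 0, 1.8], "dr": [0, 0, 0], "hand": 1}, {"dp": [0, 0, 1.8], "dr": [0, 0, 0], "hand": 1}, {"dp": [0, 0, 1.8], "dr": [0, 0, 0], "hand": 1}, {"dp": [0, 0, 1.8], "dr": [0, 0, 0], "hand": 1}, {"dp": [0, 0, 1.4], "dr": [0, 0, 0], "hand": 1}, {"dp": [0, 0, 0], "dr": [0, 0, 0], "hand": 1}, {"dp": [0, 0, 0], "dr": [0, 0, 0], "hand": 1}]'

```text
clock: 9.8
eef_pos: [0.6126, 0.1243, 0.094]
tool_rot: [0.683, 0.73, -0.0, -0.0]
ft_force: [0.7, 0.3, 0.4]
opening: 0.0
```

```bash
python3 - <<'E'
from h import *
p=now();print(p)
c=snap('side','side6')
im=c['color'][130:330,170:400]; cv2.imwrite(f'pics/side6z.png',cv2.resize(im,None,fx=3,fy=3,interpolation=cv2.INTER_CUBIC))
z=p[2]
rows(lin(p,arc(HIN,.045,4.3,.003,z),4)+[arc(HIN,.045,t,.003,z) for t in np.arange(0.3,-70,-4)],p)
E
```

```text
[ 0.61258992  0.12428804  0.09404805 93.845301  ]
start [ 0.6126  0.1243  0.094  93.8453]
[-0.33, 0.02, -0.0] -0.1
[-0.33, 0.01, -0.0] -0.1
[-0.33, 0.02, -0.0] -0.1
[-0.33, 0.02, -0.0] -0.2
[-0.32, 0.12, -0.0] 4.0
[-0.32, 0.13, -0.0] 4.0
[-0.32, 0.13, -0.0] 4.0
[-0.32, 0.13, -0.0] 4.0
[-0.32, 0.13, -0.0] 4.0
[-0.32, 0.13, -0.0] 4.0
[-0.32, 0.12, -0.0] 4.0
[-0.32, 0.13, -0.0] 4.0
[-0.31, 0.13, -0.0] 4.0
[-0.32, 0.13, -0.0] 4.0
[-0.32, 0.13, -0.0] 4.0
[-0.32, 0.13, -0.0] 4.0
[-0.32, 0.12, -0.0] 4.0
[-0.32, 0.13, -0.0] 4.0
[-0.32, 0.13, -0.0] 4.0
[-0.32, 0.13, -0.0] 4.0
[-0.32, 0.13, -0.0] 4.0
[-0.31, 0.12, -0.0] 4.0
end [ 0.6064  0.0538  0.094  22.3453]
```

View pics/side6z.png

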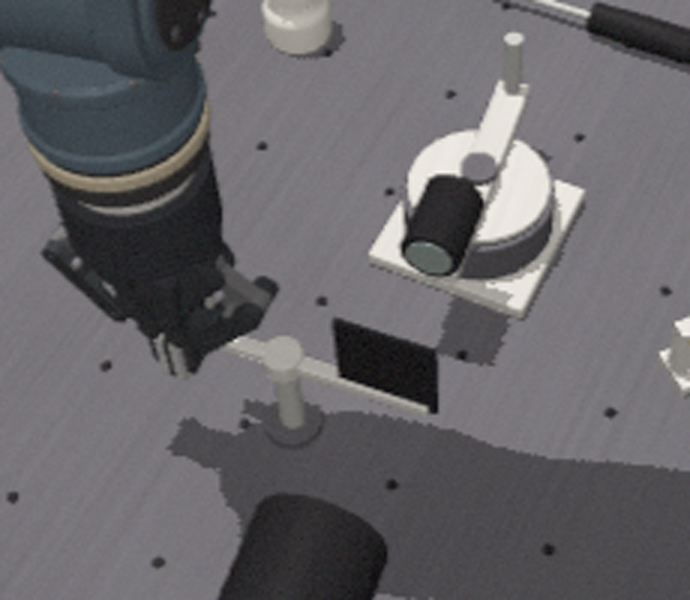

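The tip sits lamp-side of the hidden shutter post, with the detector still aimed. Starting the shutter push.

servo_tool --steps '[{"dp": [-0.33, 0, 0], "dr": [0, 0, 0], "hand": 1}, {"dp": [-0.33, 0, 0], "dr": [0, 0, 0], "hand": 1}, {"dp": [-0.33, 0.05, 0], "dr": [0, 0, 0], "hand": 1}, {"dp": [-0.33, 0.05, 0], "dr": [0, 0, 0], "hand": 1}, {"dp": [-0.32, 0.13, 0], "dr": [0, 0, 4], "hand": 1}, {"dp": [-0.32, 0.13, 0], "dr": [0, 0, 4], "hand": 1}, {"dp": [-0.32, 0.13, 0], "dr": [0, 0, 4], "hand": 1}, {"dp": [-0.32, 0.13, 0], "dr": [0, 0, 4], "hand": 1}, {"dp": [-0.32, 0.13, 0], "dr": [0, 0, 4], "hand": 1}, {"dp": [-0.32, 0.13, 0], "dr": [0, 0, 4], "hand": 1}, {"dp": [0, 0, 0], "dr": [0, 0, 0], "hand": 1}]'

```text
clock: 10.95
eef_pos: [0.6206, 0.0914, 0.0944]
tool_rot: [0.82, 0.572, 0.0, -0.0]
ft_force: [0.5, -0.1, 0.1]
opening: 0.0002
```

```bash
python3 - <<'E'
from h import *
p=now();print(p,arc(HIN,.045,p[3]-90,0,.09))
c=snap('side','side7')
im=c['color'][130:330,170:400]; cv2.imwrite(f'pics/side7z.png',cv2.resize(im,None,fx=3,fy=3,interpolation=cv2.INTER_CUBIC))
E
```

```text
[ 0.62063344  0.09141035  0.09443957 69.8219868 ] [ 0.61890209  0.08823442  0.09       69.8219868 ]
```

View pics/side7z.png

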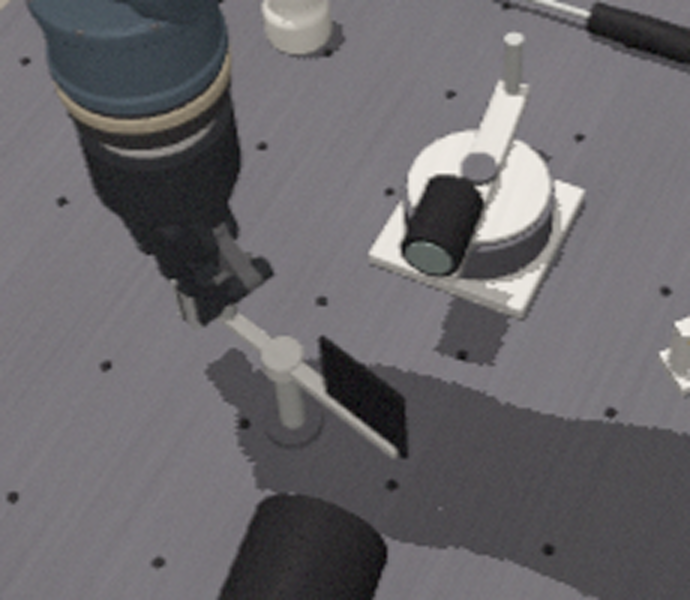

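The shutter plate is swinging and the detector hasn't moved. Continuing.

servo_tool --steps '[{"dp": [-0.32, 0.13, 0], "dr": [0, 0, 4], "hand": 1}, {"dp": [-0.32, 0.13, 0], "dr": [0, 0, 4], "hand": 1}, {"dp": [-0.32, 0.13, 0], "dr": [0, 0, 4], "hand": 1}, {"dp": [-0.32, 0.13, 0], "dr": [0, 0, 4], "hand": 1}, {"dp": [-0.32, 0.13, 0], "dr": [0, 0, 4], "hand": 1}, {"dp": [-0.32, 0.13, 0], "dr": [0, 0, 4], "hand": 1}, {"dp": [-0.32, 0.13, 0], "dr": [0, 0, 4], "hand": 1}, {"dp": [-0.32, 0.13, 0], "dr": [0, 0, 4], "hand": 1}, {"dp": [-0.32, 0.13, 0], "dr": [0, 0, 4], "hand": 1}, {"dp": [-0.32, 0.13, 0], "dr": [0, 0, 4], "hand": 1}, {"dp": [0, 0, 0], "dr": [0, 0, 0], "hand": 1}, {"dp": [0, 0, 0], "dr": [0, 0, 0], "hand": 1}]'

```text
clock: 12.2
eef_pos: [0.6111, 0.0593, 0.0943]
tool_rot: [0.966, 0.26, -0.0, -0.0]
ft_force: [-0.3, 0.1, -0.5]
opening: -0.0007
```

```bash
python3 - <<'E'
from h import *
p=now();print(p,arc(HIN,.045,p[3]-90,0,.09))
c=snap('side','side8')
im=c['color'][130:330,170:400]; cv2.imwrite(f'pics/side8z.png',cv2.resize(im,None,fx=3,fy=3,interpolation=cv2.INTER_CUBIC))
E
```

```text
[ 0.61112359  0.05930967  0.09434933 30.08416493] [ 0.60806715  0.05738357  0.09       30.08416493]
```

View pics/side8z.png

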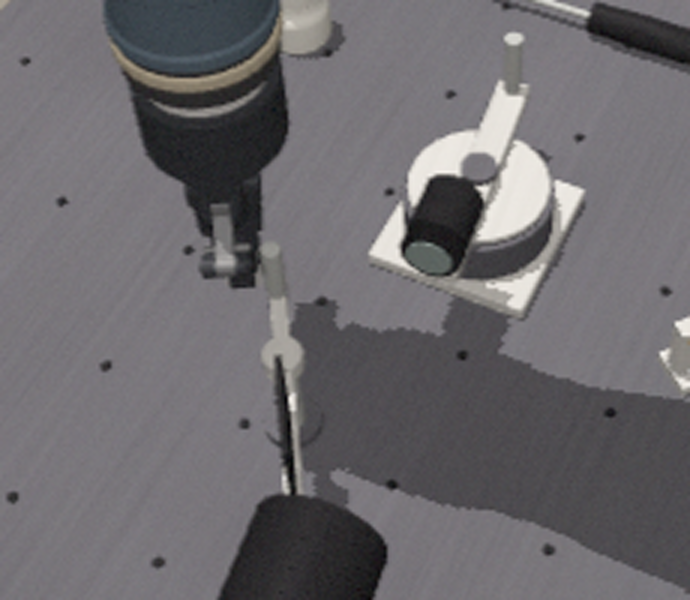

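```bash
python3 - <<'E'
from h import *
c=load('side8')
a=pix(c,260.7,213,.119);b=pix(c,264.3,247.7,.08);w=a-b;t=np.degrees(np.arctan2(w[1],w[0]));print(a,b,np.hypot(*w[:2]),t,'shutter',np.radians(7.5-t))
p=now()
rows([arc(HIN,.045,x,.004,p[2]) for x in np.arange(-63,-76,-3)])
E
```

```text
[0.59568044 0.04983916 0.119     ] [0.57189487 0.08797684 0.08      ] 0.044947031273892914 -58.0491877938238 shutter 1.144049149010303
start [ 0.6111  0.0594  0.0943 30.0651]
[-0.21, 0.12, -0.0] 3.1
[-0.24, 0.11, -0.0] 3.0
[-0.24, 0.1, -0.0] 3.0
[-0.23, 0.1, -0.0] 3.0
[-0.24, 0.11, -0.0] 3.0
end [ 0.6028  0.0498  0.0943 14.9651]
```

Shutter reads about 1.14 rad, with the post at -58°. I'll ease it on by about 12°, in small steps because the stop is at about -72.6°.

servo_tool --steps '[{"dp": [-0.16, 0.07, 0], "dr": [0, 0, 2], "hand": 1}, {"dp": [-0.16, 0.07, 0], "dr": [0, 0, 2], "hand": 1}, {"dp": [-0.16, 0.07, 0], "dr": [0, 0, 2], "hand": 1}, {"dp": [-0.16, 0.07, 0], "dr": [0, 0, 2], "hand": 1}, {"dp": [-0.16, 0.07, 0], "dr": [0, 0, 2], "hand": 1}, {"dp": [-0.16, 0.07, 0], "dr": [0, 0, 2], "hand": 1}, {"dp": [0, 0, 0], "dr": [0, 0, 0], "hand": 1}, {"dp": [0, 0, 0], "dr": [0, 0, 0], "hand": 1}]'

```text
clock: 13.05
eef_pos: [0.6043, 0.0516, 0.0943]
tool_rot: [0.988, 0.157, -0.0, -0.0]
ft_force: [0.0, 0.1, -0.4]
opening: 0.0003
```

```bash
python3 - <<'E'
from h import *
p=now();print(p,state()['ft_force'])
c=snap('side','side9')
im=c['color'][180:300,200:350]; cv2.imwrite(f'pics/side9z.png',cv2.resize(im,None,fx=5,fy=5,interpolation=cv2.INTER_CUBIC))
E
```

```text
[ 0.60426345  0.05157446  0.09431346 18.03457075] [ 0.00963218  0.06325456 -0.38070432]
```

View pics/side9z.png

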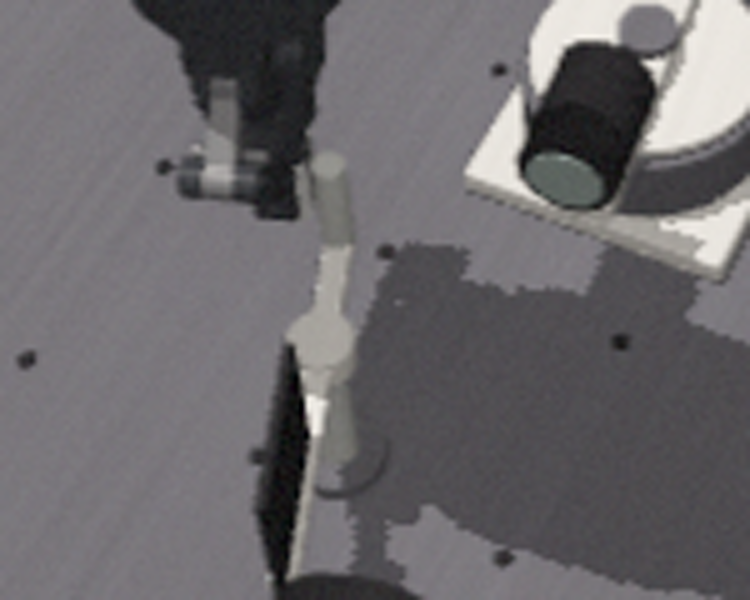

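```bash
python3 - <<'E'
from h import *
c=load('side9')
a=pix(c,265.4,212.8,.119);b=pix(c,264.4,247.6,.08);w=a-b;t=np.degrees(np.arctan2(w[1],w[0]));print(np.hypot(*w[:2]),t,'shutter',np.radians(7.5-t))
E
```

```text
0.04483479341830594 -68.01594884656475 shutter 1.3180019451401692
```

Shutter is about 1.32. I'll ease it the last few degrees to the stop in millimetre steps and watch the force.

servo_tool --steps '[{"dp": [-0.1, 0.05, 0], "dr": [0, 0, 1], "hand": 1}, {"dp": [-0.1, 0.05, 0], "dr": [0, 0, 1], "hand": 1}, {"dp": [-0.1, 0.05, 0], "dr": [0, 0, 1], "hand": 1}, {"dp": [0, 0, 0], "dr": [0, 0, 0], "hand": 1}, {"dp": [0, 0, 0], "dr": [0, 0, 0], "hand": 1}]'

```text
clock: 13.6
eef_pos: [0.6022, 0.0494, 0.0944]
tool_rot: [0.992, 0.13, 0.0, -0.0]
ft_force: [2.7, 2.9, -1.1]
opening: -0.0
```

The force rose to about 4 N, so the lever is at the stop. I'll back off and lift clear.

servo_tool --steps '[{"dp": [0.2, 0, 0], "dr": [0, 0, 0], "hand": 1}, {"dp": [0.5, 0, 0], "dr": [0, 0, 0], "hand": 1}, {"dp": [1, 0, 0], "dr": [0, 0, 0], "hand": 1}, {"dp": [1.5, 0, 0], "dr": [0, 0, 0], "hand": 1}, {"dp": [0, 0, -2], "dr": [0, 0, 0], "hand": 1}, {"dp": [0, 0, -3], "dr": [0, 0, 0], "hand": 1}, {"dp": [0, 0, -3], "dr": [0, 0, 0], "hand": 1}, {"dp": [0, 0, -3], "dr": [0, 0, 0], "hand": 1}, {"dp": [2, 0, 0], "dr": [0, 0, 0], "hand": 1}, {"dp": [2, 0, 0], "dr": [0, 0, 0], "hand": 1}, {"dp": [0, 0, 0], "dr": [0, 0, 0], "hand": 1}]'

```text
clock: 14.7
eef_pos: [0.6735, 0.0682, 0.2037]
tool_rot: [0.992, 0.13, 0.0, -0.0]
ft_force: [-0.5, 0.2, -0.1]
opening: -0.0004
```

```bash
python3 - <<'E'
from h import *
p=now();print(p,state()['ft_force'])
c=snap('side','side10')
im=c['color'][130:310,210:410]; cv2.imwrite(f'pics/side10z.png',cv2.resize(im,None,fx=3.3,fy=3.3,interpolation=cv2.INTER_CUBIC)[:600])
c=snap('top','top10')
a=load('side0')['color'].astype(int);b=load('side10')['color'].astype(int)
t=load('top0')
for n,z,r in(('jar',.06,(.737,-.207)),('spare',.06,(.349,-.186)),('mirror',.055,(.358,-.056)),('drv',.015,(.55,-.305))):
    u,v=proj(a0:=load('side0'),np.r_[r,z]).astype(int); print(n,u,v,np.abs(a-b)[max(v-15,0):v+15,u-15:u+15].mean())
E
```

```text
[ 0.67346888  0.068234    0.20368845 14.92925329] [-0.52374833  0.23269498 -0.12789615]
jar 263 120 7.023703703703704
spare 435 184 6.516666666666667
mirror 409 235 6.832222222222223
drv 360 132 6.074074074074074
```

View pics/side10z.png

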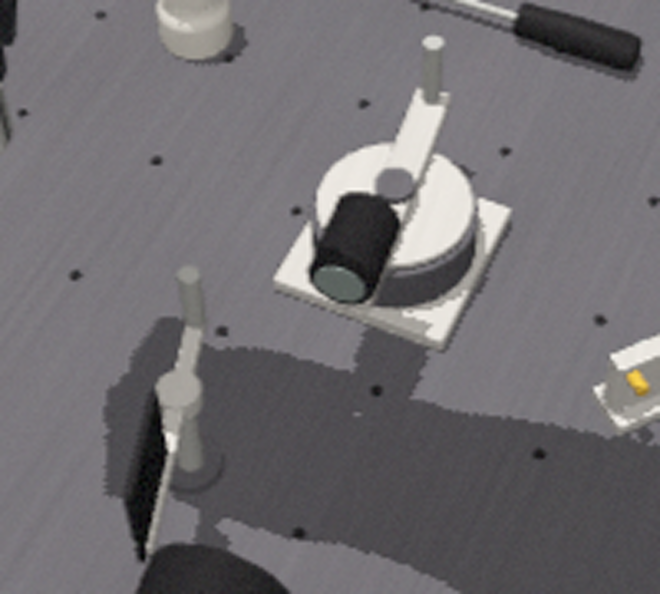

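View pics/side10.png

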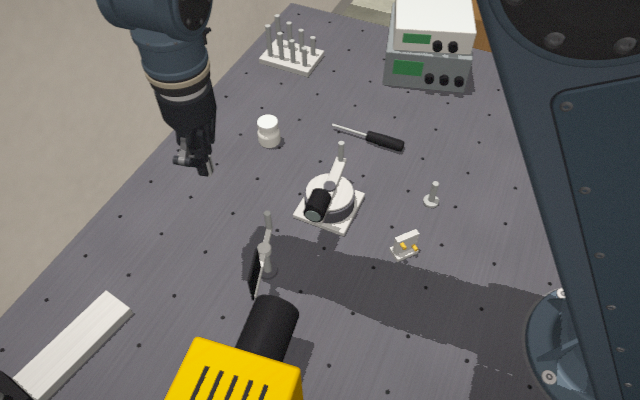

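The shutter post is at about (267,212.7) with its plate edge-on, and the arm post is still at (341.2,143). The loose things are where they started.

```bash
python3 - <<'E'
from h import *
c=load('side10')
a=pix(c,267.2,212.6,.119);b=pix(c,264.5,247.6,.08);w=a-b;t=np.degrees(np.arctan2(w[1],w[0]));print(np.hypot(*w[:2]),t,'shutter',np.radians(7.5-t))
a=pix(c,341.2,143.2,.111);b=pix(c,329.7,186.1,.068);w=a-b;print(180+np.degrees(np.arctan2(w[1],w[0])))
print(np.abs(state()['qvel']).max(), state()['clock']); finish_job()
E
```

```text
0.04547328043394748 -71.59217888135645 shutter 1.3804189340559956
97.24478143144025
0.02458300024500661 14.8
the job is handed in; nothing more can be done
```

I aimed the detector at the lamp's lens, then opened the shutter to its stop and handed the job in at 14.8 s. The hand-in gives no verdict.

- **Detector:** I pushed the arm's post about 78° clockwise with the closed fingertips and backed off. In the last picture, taken after the shutter was opened, the arm points at a bearing of about 97.2°. The beam bearing from the hinge, barrel and housing came out between 97.1° and 97.9°. That puts the aim within about 1°, or 5 mm at the lens (25 mm allowed).
- **Shutter:** I pushed the lever's post until the force rose to about 4 N, then retreated and lifted clear. The last picture puts the shutter at about 1.38 rad, against the stop at 1.4.
- **Forces:** The end-of-call readings never showed more than about 4 N. Force between those readings was not monitored.
- **Loose things:** In the last side picture all four look unmoved from where they started. I judged this by eye; the picture-difference check was inconclusive because of image noise and shadows. I did not look at the last top view.
- **Robot:** At hand-in the gripper was clear of everything at 0.20 m height. Joint speeds were still up to 0.025 rad/s.

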